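# Snap the chisel and the drift back into their spring clips

## Robot

A 7-joint arm with a two-finger parallel gripper is mounted at the origin on a cart in front of the work surface, level with it; the furniture and walls round the work are solid. World frame = base frame: x ahead of the robot, y to its left, z up, the work surface at z = 0. Lengths are in m, angles in rad, forces in N, time in s.
With the tool pointing down it reaches from about 0.425 to 0.925 m from the base axis. Payload 6.8 kg.
Tool frame: the origin (TCP) lies midway between the tips of the shut fingers; the grasp point (between the pads) lies 19 mm behind it; y points along the fingers, x is the direction in which the jaws open and shut, and the axes are right-handed (so a half turn about y gives the same grasp; the last joint's range is limited). The gripper opens to 85 mm and grips with 20 to 120 N. Pads are 22 mm wide; open, the fingers measure 114 mm over their backs; the gripper's body (76 mm by 85 mm) begins 54 mm behind the grasp point. The pads swing forward as they close: fully open they stand 13 mm farther back than shut.
Start: joints at [-1.424, 0.477, 0.022, 1.555, -0.011, 1.109, -0.083], TCP at [0.17, 0.653, 0.231] pointing down, gripper open.
Joint ranges: [-2.96, 2.96], [-0.34, 2.1], [-1.41, 1.46], [0.24, 2.44], [-1.37, 4.51], [0.17, 1.92], [-2.96, 2.96]. Speed limits (rad/s): [2.39, 2.39, 3.14, 3.14, 3.14, 3.14, 3.14].

## Interface

Orientations are given as a unit quaternion [w, x, y, z].
In Python, from bench import manip gives the robot as it stands.
- The arm moves only by the tool send_rows, never from a script. Its argument "motion" is a list of rows, each a list of 6 numbers: the shift along the tool's x, y, z in mm, then the turn, a rotation vector about the tool's x, y, z in rad. A call has 1 to 8 rows; each row shifts and turns the commanded pose from where the row before left it, along the tool's axes as they then stand; what a row does not reach is not made up. A row lasts 1/12 s, in which the tool goes at most 41.7 mm and 7.16 degrees, less where a joint would pass 70% of its speed; a pose out of reach is approached as far as the arm can. A call with a gripper value outside its range is refused whole. "hand" is the closure, from 0 (fully open) to 1 (shut), set as the call begins (left out, the last holds). The fingers move at their own pace and stop on an object; "grip_force" is the grip in N (left out, the last holds). Time passes only in rows, so rows that do not move let the fingers close. It gives the time, the measured TCP pose, the force and the opening at its end, in the units of the state.
- manip.observe(): the state, without advancing time (a new reading comes with each control period).
- manip.capture(name): name is "scene" or "top" or "wrist"; returns the picture (384x512x3 uint8, blue, green, red); there is no depth.
- manip.camera_info(name): a dict with "fx", "fy", "cx", "cy" (pixels), "pose" (4x4, takes a point from camera to world coordinates). Camera axes: x right, y down, z forward; pixel columns grow to the right and rows downward; lengths in m; the calibration is good to about 2 mm. The wrist camera is an equidistant fisheye: a pixel r from the principal point sees the ray r / f radians off the axis. A picture is of the moment at which its call begins: read the wrist's pose just before it. camera_info takes no time and is no camera call; for the wrist camera it gives the pose at the moment of the call.
- manip.sign_off(): hands the job in, once; it reports no verdict.
The state is a dict: "t": time; "qpos": joint angles; "dq": joint speeds; "effort": joint torques, N m; "eef_pos": TCP position; "ee_rot": TCP orientation; "ft_force": force on the tool from outside, world axes, zero at the start; "torque": the same for the moment, N m; "width": opening from 0.0 (shut) to 1.0 (fully open).
Only numpy, scipy, OpenCV 4.12 (cv2) and the standard library are available. Lean on these libraries where they do the work, as an engineer would, in place of code of your own. Each camera call takes 0.05 s, during which the arm holds its last target.

## Task

Put the cold chisel and the thick round drift away in the tool rack: press each one down into the empty pair of spring clips of its own size, the thinner chisel in the narrow clips and the thicker drift in the wide ones, until both clips of the pair have snapped round it. Leave each lying fully home, gripped by its plain round body about midway between the two clips; its ends may point either way.

Things in the scene. Friction and masses are not known exactly. Their poses are not given: they have to be found in the camera images.
- chisel_mid (a point): Cold chisel, bare steel, 183 mm long, lying loose on the bench, 0.2-0.4 kg: plain shank 17 mm thick and 135 mm long, blade 24 mm wide at one end, head 20 mm thick at the other. Point: on the axis at mid-shank (grasp here), 8.5 mm above the bench. y axis: along the tool towards the head; x: across, level. Blade edge at y = -112 mm, shank from -67 to +67, head end +72.
- drift_mid (a point): Drift: a plain round bar of bare aluminium, 22 mm thick, 150 mm long, one end tapering to a blunt nose; loose on the bench, lying down (it can roll), 0.1-0.2 kg. Point: on the axis, in the middle of the full-thickness body (grasp here), 11 mm above the bench. y axis: along the bar away from the nose. Body from y = -62 to +66 mm, nose end at -84 mm. A toggle clamp stands fixed a little beyond.
- clip_rack: Tool rack fixed on the bench: wooden board 170 x 256 x 12 mm with two steel rails (16 wide, tops 32 mm above the bench) along its y axis at x = +-34 mm; nothing stands between the rails (52 mm clear), so fingers can reach below a shank there. Origin: under its centre; z up. Three clip stations, 78 mm apart, at y = +78, 0, -78 mm; the last holds a tap wrench that stays there.
- narrow_clips_seat (a point): Narrow clips, for the chisel: two spring clips 68 mm apart in line, straps 10 mm broad, flared mouths 28 mm. Point: where chisel_mid lies when home, midway between the clips, 42.5 mm above the bench. x: along the seated tool (clips at +-34 mm), y across, z up. Lips 11.5 mm apart, 6 mm above the point, spread and close over the shank; tips 15 mm above it. Pressing straight in takes 8-15 N.
- wide_clips_seat (a point): Wide clips, for the drift: as the narrow ones but larger, straps 16 mm broad, flared mouths 32 mm; at the other empty station (either may be left). Point: where drift_mid lies when home, midway between the clips, 45 mm above the bench. x: along the seated tool (clips at +-34 mm), y across, z up. Lips 15 mm apart, 8 mm above the point; tips 17 mm above it. Pressing straight in takes 8-15 N.

How it is judged:
By the outcome, as a careful person would: the job done as asked, in the order asked, and still so for the second after the job is handed in, with the robot touching nothing.
It also fails if it takes over 67 s, if anything falls off the work surface, if the arm or the gripper's body presses on something with over 40 N, if the wrist force passes 120 N, or if a joint passes its speed limit or range.

## Working session

There is one attempt and no reset: what is moved stays moved. The work goes in short steps, Python scripts to look and compute and a tool call to move; the robot and the scene stay as the last step left them, time stands still between calls to the robot, and variables do not carry over. Pictures are saved under pics/ and viewed, and the job is handed in when it is done.

Besides the shell and the picture viewer there is one more tool, called after "Request:" as a command line: name --pt "numbers of a row" for each row, then --argument value for the rest. send_rows: Moves the arm, as the interface text tells. Its arguments: {"type":"object","properties":{"motion":{"type":"array"},"hand":{"type":"number"},"grip_force":{"type":"number"}},"required":["motion"]}

```bash
mkdir -p pics; python3 - <<'E'
from bench import manip
import cv2,numpy as np
print(manip.observe())
for n in("scene","top","wrist"):
    i=manip.camera_info(n);print(n,{k:(np.round(v,4).tolist() if k=="pose" else v) for k,v in i.items()})
    cv2.imwrite(f"pics/{n}0.png",manip.capture(n))
E
```

```text
{'t': 0.0, 'qpos': array([-1.42410691,  0.47779535,  0.02231718,  1.5564475 , -0.01152483,
        1.10931208, -0.08308539]), 'dq': array([ 5.05135852e-04, -8.34030539e-04, -6.45328735e-06, -2.84949744e-04,
       -1.38364991e-03,  1.61199477e-03, -5.61920765e-04]), 'effort': array([-1.25519447e-03, -5.96443784e+01,  1.60752799e+00, -2.81207067e+01,
        1.24191359e-02,  9.16570629e-03, -2.52268478e-06]), 'eef_pos': array([0.16997198, 0.65263358, 0.23033013]), 'ee_rot': array([-0.55903815,  0.55988849,  0.43194539, -0.4329254 ]), 'ft_force': array([-0.17824313, -0.49363609,  0.49800202]), 'torque': array([ 0.0717104 , -0.00932985,  0.01661149]), 'width': 0.9998628740947436}
scene {'fx': 436.1567877426681, 'fy': 436.1567877426681, 'cx': 264.8348539007792, 'cy': 194.59502931188428, 'pose': [[0.7646, -0.2845, 0.5783, -0.0623], [-0.6443, -0.3597, 0.6749, -0.4915], [0.016, -0.8886, -0.4583, 0.5074], [0.0, 0.0, 0.0, 1.0]]}
top {'fx': 426.0784571783625, 'fy': 426.0784571783625, 'cx': 254.57931918856852, 'cy': 191.8075109865555, 'pose': [[-0.0671, -0.9741, 0.2159, 0.287], [-0.9977, 0.0646, -0.0187, 0.138], [0.0042, -0.2167, -0.9762, 0.8875], [0.0, 0.0, 0.0, 1.0]]}
wrist {'fx': 297.3186396354542, 'fy': 297.3186396354542, 'cx': 256.8172555535469, 'cy': 192.47286194664474, 'pose': [[0.2509, 0.9253, 0.2842, 0.0969], [0.968, -0.2393, -0.0754, 0.6719], [-0.0018, 0.294, -0.9558, 0.3722], [0.0, 0.0, 0.0, 1.0]]}
```

View pics/scene0.png

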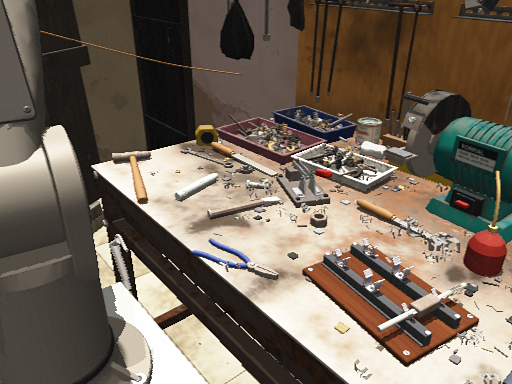

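View pics/top0.png

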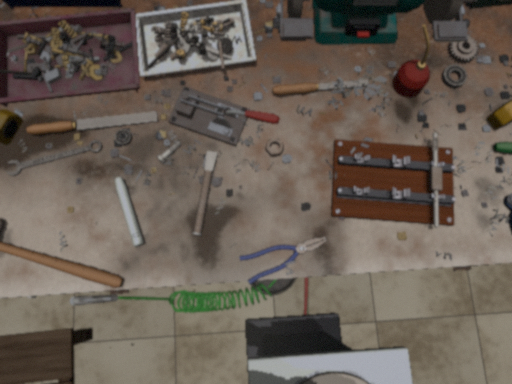

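View pics/wrist0.png

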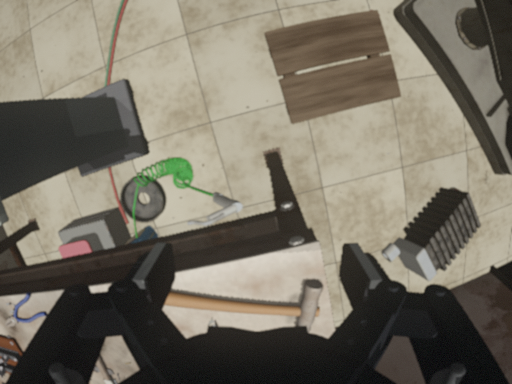

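```bash
python3 - <<'E'
import cv2,numpy as np
t=cv2.imread("pics/top0.png")
a=cv2.resize(t[130:235,320:470],None,fx=5,fy=5,interpolation=cv2.INTER_CUBIC)
cv2.imwrite("pics/t_rack.png",a)
cv2.imwrite("pics/t_tools.png",cv2.resize(t[140:260,100:240],None,fx=5,fy=5,interpolation=cv2.INTER_CUBIC))
s=cv2.imread("pics/scene0.png")
cv2.imwrite("pics/s_rack.png",cv2.resize(s[230:370,295:485],None,fx=4,fy=4,interpolation=cv2.INTER_CUBIC))
E
```

```text
(no output)
```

View pics/t_rack.png

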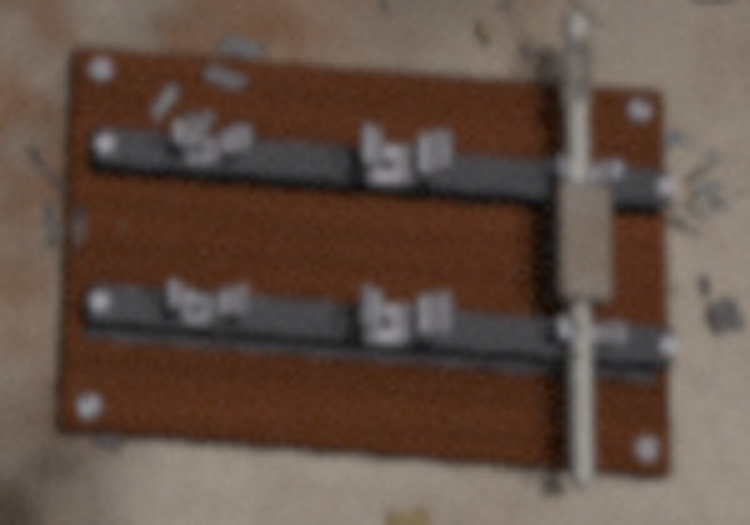

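View pics/t_tools.png

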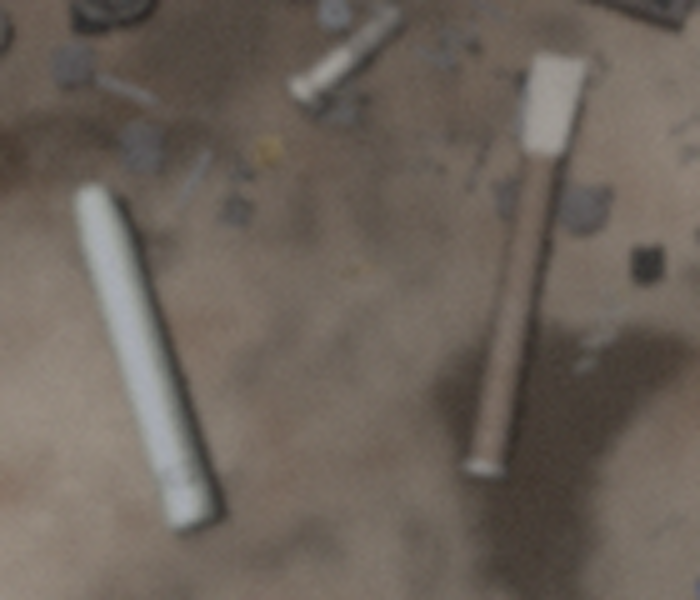

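View pics/s_rack.png

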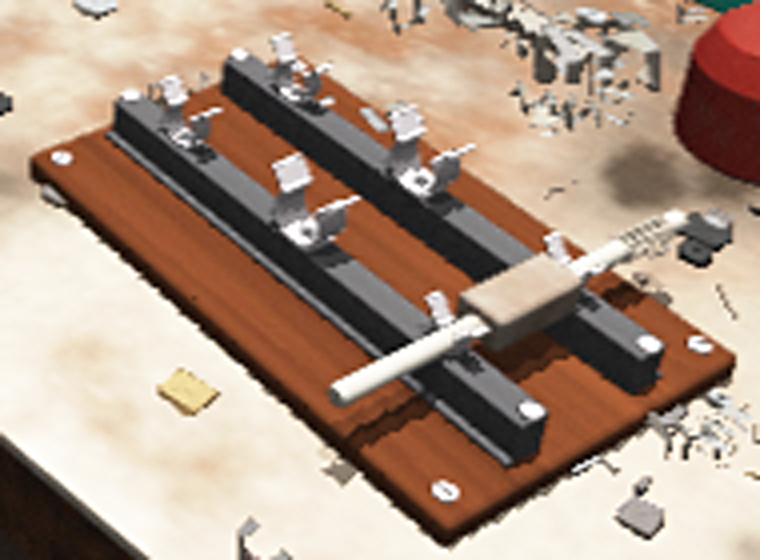

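```bash
cat > h.py <<'E'
import numpy as np,cv2
from bench import manip
def ray(n,uv,i=None):
    i=i or manip.camera_info(n);P=np.array(i["pose"]);x=(uv[0]-i["cx"])/i["fx"];y=(uv[1]-i["cy"])/i["fy"]
    if n=="wrist":
        r=np.hypot(x,y);d=np.array([x/r*np.sin(r),y/r*np.sin(r),np.cos(r)]) if r>0 else np.array([0,0,1.])
    else: d=np.array([x,y,1.])
    return P[:3,3],P[:3,:3]@d
def onz(n,uv,z,i=None):
    o,d=ray(n,uv,i);return o+d*(z-o[2])/d[2]
def proj(n,p,i=None):
    i=i or manip.camera_info(n);P=np.array(i["pose"]);c=P[:3,:3].T@(np.array(p)-P[:3,3])
    if n=="wrist":
        th=np.arctan2(np.hypot(c[0],c[1]),c[2]);k=th/np.hypot(c[0],c[1])
        return np.array([i["fx"]*c[0]*k+i["cx"],i["fy"]*c[1]*k+i["cy"]])
    return np.array([i["fx"]*c[0]/c[2]+i["cx"],i["fy"]*c[1]/c[2]+i["cy"]])
def fit2(loc,w):
    loc=np.array(loc,float);w=np.array(w)[:,:2];a=loc-loc.mean(0);b=w-w.mean(0)
    th=np.arctan2((a[:,0]*b[:,1]-a[:,1]*b[:,0]).sum(),(a*b).sum());R=np.array([[np.cos(th),-np.sin(th)],[np.sin(th),np.cos(th)]])
    t=w.mean(0)-R@loc.mean(0);return th,t,w-(loc@R.T+t)
E
python3 - <<'E'
from h import *
np.set_printoptions(precision=4,suppress=True)
f=lambda u,v:(u/5+320-.4,v/5+130-.4)
s=lambda u,v:(u/4+295-.4,v/4+230-.4)
g=lambda u,v:(u/5+100-.4,v/5+140-.4)
loc=[(.085,.128),(.085,-.128),(-.085,.128),(-.085,-.128)]
w=[onz("top",f(*p),.012) for p in[(75,50),(662,90),(60,430),(665,475)]]
print(fit2(loc,w))
w=[onz("scene",s(*p),.012) for p in[(32,158),(440,545),(735,355)]]
print(fit2([(-.085,.128),(-.085,-.128),(.085,-.128)],w))
for n,q in[("blade",(553,55)),("shank top",(540,155)),("head",(484,474))]: print(n,onz("top",g(*q),.0085))
for n,q in[("nose",(92,187)),("tail",(190,525))]: print(n,onz("top",g(*q),.011))
E
```

```text
(np.float64(-0.14358869485235962), array([ 0.4845, -0.1723]), array([[-0.0023, -0.0017],
       [-0.0004,  0.0005],
       [ 0.0007, -0.0018],
       [ 0.0019,  0.003 ]]))
(np.float64(-0.15050384702630482), array([ 0.4852, -0.1744]), array([[ 0.0023, -0.0025],
       [-0.0047, -0.0012],
       [ 0.0024,  0.0037]]))
blade [0.5786 0.2106 0.0085]
shank top [0.5343 0.2182 0.0085]
head [0.3994 0.2472 0.0085]
nose [0.5321 0.408  0.011 ]
tail [0.3862 0.3677 0.011 ]
```

```bash
python3 - <<'E'
import cv2
s=cv2.imread("pics/scene0.png")
cv2.imwrite("pics/s_tools.png",cv2.resize(s[160:230,160:310],None,fx=5,fy=5,interpolation=cv2.INTER_CUBIC))
E
```

```text
(no output)
```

View pics/s_tools.png

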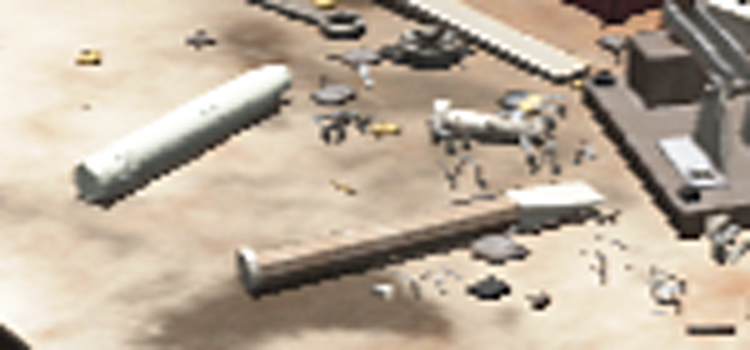

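```bash
cat >> h.py <<'E'
from scipy.spatial.transform import Rotation as Ro
def tool():
    o=manip.observe();q=o["ee_rot"];return o,o["eef_pos"],Ro.from_quat([q[1],q[2],q[3],q[0]])
def goal(jx,jy): # jaw axis dir in the plane -> rotation with y down
    x=np.array([jx,jy,0.]);x/=np.linalg.norm(x);y=np.array([0,0,-1.]);return Ro.from_matrix(np.c_[x,y,np.cross(x,y)])
def plan(pos,yaw):
    """shift (tool axes, mm) and rotvec to reach TCP pos with jaw axis at angle yaw"""
    o,p,R=tool()
    best=min([goal(np.cos(a),np.sin(a)) for a in(yaw,yaw+np.pi)],key=lambda G:(R.inv()*G).magnitude())
    rv=(R.inv()*best).as_rotvec()
    print("t",round(o["t"],2),"pos",p.round(4),"F",o["ft_force"].round(1),"w",round(float(o["width"]),3),"q",o["qpos"].round(2))
    print("shift in present axes mm",(R.inv().apply(np.array(pos)-p)*1000).round(1),"in goal axes",(best.inv().apply(np.array(pos)-p)*1000).round(1),"rotvec",rv.round(4))
E
python3 - <<'E'
from h import *
o,p,R=tool();print(R.as_matrix().round(3))
y=-.2015
plan([.470,.2328,.12],y+np.pi/2)
E
```

```text
[[ 0.252 -0.    -0.968]
 [ 0.968 -0.001  0.252]
 [-0.001 -1.    -0.   ]]
t 0.15 pos [0.17   0.6528 0.2306] F [0.6 0.  0.1] w 1.0 q [-1.42  0.48  0.02  1.56 -0.01  1.11 -0.08]
shift in present axes mm [-330.7  111.1 -396.1] in goal axes [-351.4  110.6 -377.9] rotvec [ 0.0001 -0.0533 -0.0014]
```

Request:
send_rows --pt "0 0 0 0 -0.053 -0.001" --pt "-25 0 -27 0 0 0" --pt "-25 0 -27 0 0 0" --pt "-25 0 -27 0 0 0" --pt "-25 0 -27 0 0 0" --pt "-25 0 -27 0 0 0" --pt "-25 0 -27 0 0 0" --pt "-25 0 -27 0 0 0" --hand 0 --grip_force 80

```text
t: 0.82
eef_pos: [0.3209, 0.4421, 0.231]
ee_rot: [0.548, -0.548, -0.447, 0.447]
ft_force: [0.3, 0.5, 0.0]
width: 1.002
```

Request:
send_rows --pt "-25 5 -27 0 0 0" --pt "-25 5 -27 0 0 0" --pt "-25 5 -27 0 0 0" --pt "-25 5 -27 0 0 0" --pt "-25 5 -27 0 0 0" --pt "-25 5 -27 0 0 0" --pt "-25 0 -27 0 0 0" --pt "0 0 0 0 0 0"

```text
t: 1.48
eef_pos: [0.4743, 0.2267, 0.2008]
ee_rot: [-0.549, 0.551, 0.444, -0.444]
ft_force: [-0.4, 0.0, -0.1]
width: 0.999
```

```bash
python3 - <<'E'
from h import *
plan([.470,.2328,.12],-.2015+np.pi/2)
i=manip.camera_info("wrist");a=manip.capture("wrist");cv2.imwrite("pics/w1.png",a)
np.save("w1.npy",np.array(i["pose"]))
print(proj("wrist",[.470,.2328,.0085],i),i["pose"])
E
```

```text
t 1.48 pos [0.4743 0.2267 0.2008] F [-0.4  0.  -0.1] w 0.999 q [-0.75  0.27  0.21  1.96 -0.07  0.93  0.86]
shift in present axes mm [ 5.2 80.8  5.7] in goal axes [ 5.1 80.8  5.4] rotvec [ 0.0024 -0.011  -0.002 ]
[261.5299724 164.8747904] [[ 0.20976657  0.93401613  0.28915716  0.40015777]
 [ 0.97774911 -0.19972933 -0.06414733  0.24299713]
 [-0.00216147  0.29617912 -0.95512997  0.34243898]
 [ 0.          0.          0.          1.        ]]
```

View pics/w1.png

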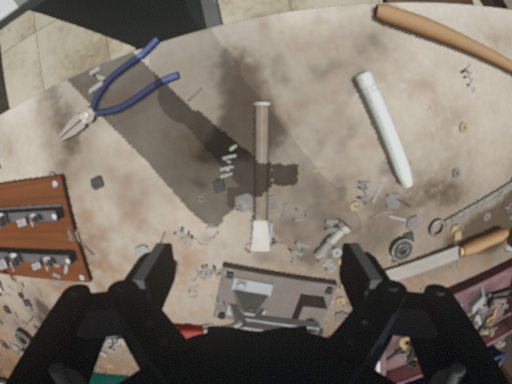

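```bash
python3 - <<'E'
from h import *
np.set_printoptions(precision=4,suppress=True)
i=manip.camera_info("wrist")
a=cv2.imread("pics/w1.png")
cv2.imwrite("pics/w1c.png",cv2.resize(a[60:260,220:430],None,fx=3.5,fy=3.5,interpolation=cv2.INTER_CUBIC))
for n,q,z in[("head",(262,103),.0085),("neck",(262,221),.0085),("blade",(261,251),.006),("tail",(364,75),.011),("nose",(407,185),.011)]: print(n,onz("wrist",q,z,i))
E
```

```text
head [0.399  0.2516 0.0085]
neck [0.536  0.2232 0.0085]
blade [0.5777 0.2134 0.006 ]
tail [0.3867 0.3731 0.011 ]
nose [0.5281 0.4128 0.011 ]
```

View pics/w1c.png

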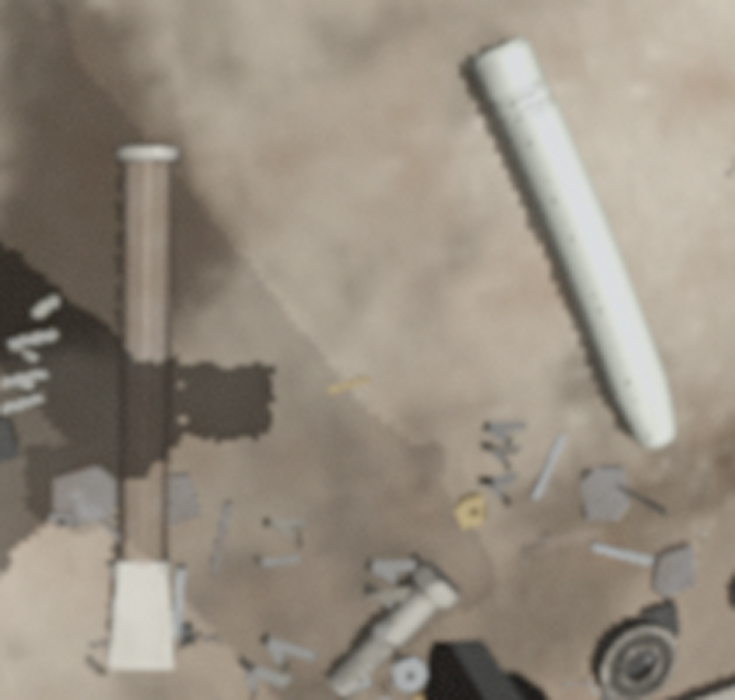

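Request:
send_rows --pt "0 0 0 0.002 -0.015 -0.002" --pt "7 30 5 0 0 0" --pt "0 30 0 0 0 0" --pt "0 30 0 0 0 0" --pt "0 30 0 0 0 0" --pt "0 25 0 0 0 0" --pt "0 20 0 0 0 0" --pt "0 0 0 0 0 0"

```text
t: 2.2
eef_pos: [0.4629, 0.2434, 0.0324]
ee_rot: [0.545, -0.542, -0.45, 0.454]
ft_force: [-0.3, -1.2, -0.7]
width: 1.002
```

```bash
python3 - <<'E'
from h import *
plan([.470,.2353,.004],-.21+np.pi/2)
i=manip.camera_info("wrist");a=manip.capture("wrist");cv2.imwrite("pics/w2.png",a)
print(proj("wrist",[.470,.2353,.0085],i))
E
```

```text
t 2.2 pos [0.4629 0.2434 0.0324] F [-0.3 -1.2 -0.7] w 1.002 q [-0.72  0.52  0.14  2.07 -0.14  0.57  0.92]
shift in present axes mm [-6.6 28.4 -8.7] in goal axes [-6.4 28.4 -8.6] rotvec [-0.0076  0.027  -0.0011]
[246.00186525 243.57209297]
```

View pics/w2.png

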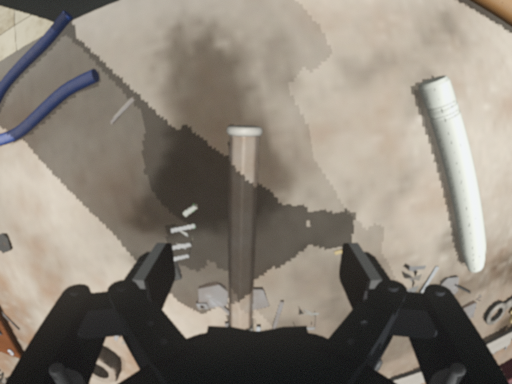

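Request:
send_rows --pt "0 0 0 -0.007 0.026 -0.001" --pt "-6 8 -8 0 0 0" --pt "0 8 0 0 0 0" --pt "0 7 0 0 0 0" --pt "0 0 0 0 0 0" --pt "0 0 0 0 0 0"

```text
t: 2.75
eef_pos: [0.4728, 0.2354, 0.0126]
ee_rot: [-0.55, 0.551, 0.446, -0.442]
ft_force: [-0.1, -0.2, -0.2]
width: 1.005
```

```bash
python3 - <<'E'
from h import *
plan([.470,.2353,.004],-.21+np.pi/2)
E
```

```text
t 2.75 pos [0.4728 0.2354 0.0126] F [-0.1 -0.2 -0.2] w 1.005 q [-0.7   0.56  0.14  2.07 -0.15  0.52  0.92]
shift in present axes mm [-0.7  8.6  2.7] in goal axes [-0.7  8.6  2.7] rotvec [ 0.004  -0.0025  0.0035]
```

Request:
send_rows --pt "0 4 2 0 0 0" --pt "0 4 0 0 0 0" --pt "0 0 0 0 0 0"

```text
t: 3.0
eef_pos: [0.4707, 0.2359, 0.0044]
ee_rot: [-0.55, 0.551, 0.446, -0.442]
ft_force: [0.3, -0.9, -0.8]
width: 0.998
```

Request:
send_rows --pt "0 0 0 0 0 0" --pt "0 0 0 0 0 0" --pt "0 0 0 0 0 0" --pt "0 0 0 0 0 0" --pt "0 0 0 0 0 0" --pt "0 0 0 0 0 0" --pt "0 0 0 0 0 0" --pt "0 0 0 0 0 0" --hand 1 --grip_force 90

```text
t: 3.67
eef_pos: [0.4713, 0.2358, 0.0054]
ee_rot: [-0.55, 0.551, 0.446, -0.442]
ft_force: [-1.8, -0.9, 5.4]
width: 0.155
```

```bash
python3 - <<'E'
from h import *
plan([.470,.2353,.15],-.21+np.pi/2)
i=manip.camera_info("wrist");a=manip.capture("wrist");cv2.imwrite("pics/w3.png",a)
E
```

```text
t 3.67 pos [0.4713 0.2358 0.0054] F [-1.8 -0.9  5.4] w 0.155 q [-0.69  0.57  0.14  2.07 -0.16  0.5   0.92]
shift in present axes mm [-1.000e-01 -1.446e+02  5.000e-01] in goal axes [  -0.7 -144.6    1.2] rotvec [ 0.005  -0.0031  0.0041]
```

View pics/w3.png

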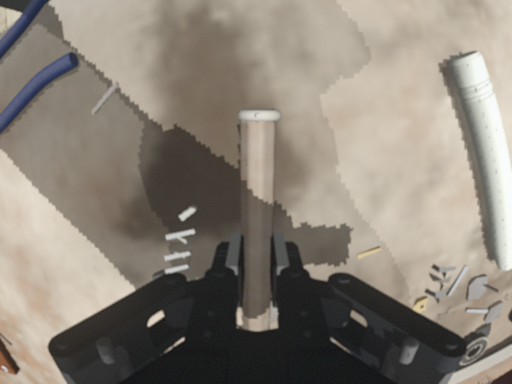

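Request:
send_rows --pt "0 0 0 0 0 0" --pt "0 -10 0 0 0 0" --pt "0 -25 0 0 0 0" --pt "0 -35 0 0 0 0" --pt "0 -35 0 0 0 0" --pt "0 -25 0 0 0 0" --pt "0 -10 0 0 0 0" --pt "0 0 0 0 0 0"

```text
t: 4.38
eef_pos: [0.4717, 0.2363, 0.1474]
ee_rot: [-0.55, 0.551, 0.448, -0.44]
ft_force: [0.4, -0.3, -2.9]
width: 0.153
```

```bash
python3 - <<'E'
from h import *
plan([.470,.2353,.15],-.21+np.pi/2)
cv2.imwrite("pics/w4.png",manip.capture("wrist"))
a=manip.capture("scene");cv2.imwrite("pics/s4.png",cv2.resize(a[60:260,150:350],None,fx=3,fy=3,interpolation=cv2.INTER_CUBIC))
E
```

```text
t 4.38 pos [0.4717 0.2363 0.1474] F [ 0.4 -0.3 -2.9] w 0.153 q [-0.75  0.34  0.21  2.01 -0.09  0.8   0.87]
shift in present axes mm [-1.4 -2.6  1.4] in goal axes [-1.4 -2.6  1.4] rotvec [ 0.0081 -0.0028  0.0078]
```

View pics/w4.png

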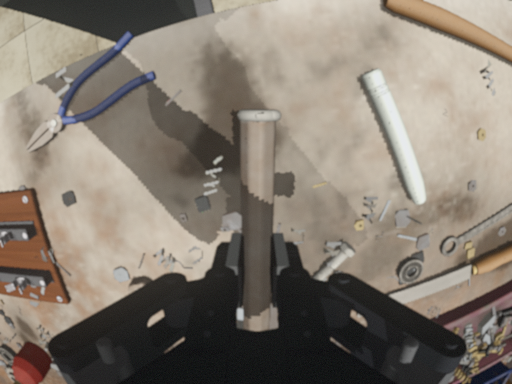

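View pics/s4.png

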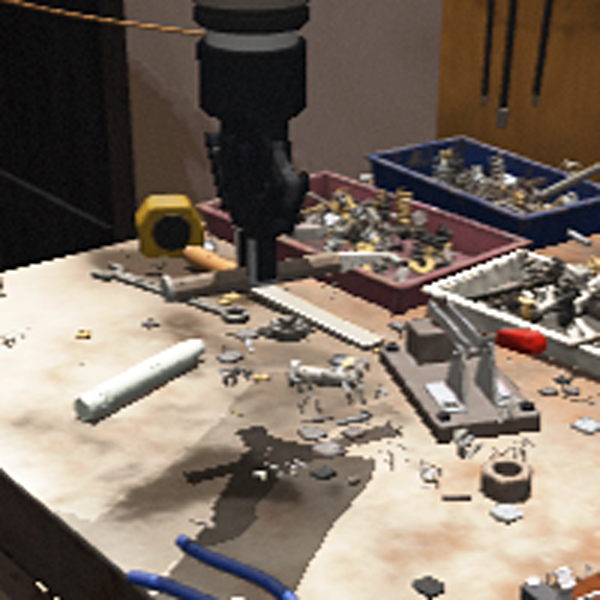

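```bash
python3 - <<'E'
from h import *
np.set_printoptions(precision=4,suppress=True)
o,p,R=tool();i=manip.camera_info("wrist")
for q in[(259,112),(259,120),(258.5,200),(258,305)]:
    w=onz("wrist",q,p[2]+.0035,i);print(q,w,R.inv().apply(w-p)*1000)
th=-.146
r=np.array([[np.cos(th),-np.sin(th)],[np.sin(th),np.cos(th)]])
for t in([.4845,-.1723],[.4852,-.1744]):
    print(np.array(t)+r@[0,.078])
for y in(.078,0):
    for x in(.034,-.034,0): print(y,x,np.array([.485,-.173])+r@[x,y])
plan([.4963,-.0958,.15],-.146+np.pi/2)
E
```

```text
(259, 112) [0.3997 0.2513 0.1476] [ 0.9733 -3.7804 71.7449]
(259, 120) [0.4033 0.2506 0.1476] [ 0.9812 -3.7657 68.0233]
(258.5, 200) [0.4413 0.2422 0.1476] [ 0.846  -3.6127 29.2039]
(258, 305) [0.5047 0.2285 0.1476] [  0.7859  -3.3564 -35.676 ]
[ 0.4958 -0.0951]
[ 0.4965 -0.0972]
0.078 0.034 [ 0.53   -0.1008]
0.078 -0.034 [ 0.4627 -0.0909]
0.078 0 [ 0.4963 -0.0958]
0 0.034 [ 0.5186 -0.1779]
0 -0.034 [ 0.4514 -0.1681]
0 0 [ 0.485 -0.173]
t 4.48 pos [0.4696 0.2353 0.1441] F [-0.5 -0.3 -3.4] w 0.158 q [-0.75  0.34  0.21  2.01 -0.09  0.8   0.87]
shift in present axes mm [-318.    -6.6  -95.9] in goal axes [-323.7   -5.9  -74.5] rotvec [ 0.0041 -0.0665  0.0032]
```

Request:
send_rows --pt "0 0 0 0.004 -0.066 0.003" --pt "-15 0 -3 0 0 0" --pt "-25 0 -6 0 0 0" --pt "-30 0 -7 0 0 0" --pt "-30 0 -7 0 0 0" --pt "-30 0 -7 0 0 0" --pt "-30 0 -7 0 0 0" --pt "-30 0 -7 0 0 0"

```text
t: 5.15
eef_pos: [0.4844, 0.0394, 0.1426]
ee_rot: [0.536, -0.535, -0.461, 0.463]
ft_force: [0.9, -0.5, -3.0]
width: 0.156
```

Request:
send_rows --pt "-30 0 -7 0 0 0" --pt "-30 0 -7 0 0 0" --pt "-30 0 -7 0 0 0" --pt "-24 0 -6 0 0 0" --pt "-15 0 -3 0 0 0" --pt "-5 0 -1 0 0 0" --pt "0 0 0 0 0 0" --pt "0 0 0 0 0 0"

```text
t: 5.82
eef_pos: [0.4964, -0.095, 0.1435]
ee_rot: [0.536, -0.535, -0.462, 0.462]
ft_force: [0.1, 0.4, -2.5]
width: 0.151
```

```bash
python3 - <<'E'
from h import *
i=manip.camera_info("wrist");a=manip.capture("wrist");cv2.imwrite("pics/w5.png",a)
plan([.4963,-.094,.12],-.146+np.pi/2)
cv2.imwrite("pics/w5c.png",cv2.resize(a[60:380,130:390],None,fx=2.3,fy=1.85,interpolation=cv2.INTER_CUBIC))
s=manip.capture("scene");cv2.imwrite("pics/s5.png",cv2.resize(s[150:350,270:480],None,fx=3,fy=3,interpolation=cv2.INTER_CUBIC))
np.save("i5.npy",i,allow_pickle=True)
E
```

```text
t 5.87 pos [ 0.4967 -0.0944  0.1438] F [-0.4  0.4 -1.9] w 0.153 q [-0.2   0.32  0.32  2.06 -0.14  0.79  1.63]
shift in present axes mm [ 0.3 23.8  0.4] in goal axes [ 0.3 23.8  0.4] rotvec [-0.001   0.001   0.0012]
```

View pics/w5.png

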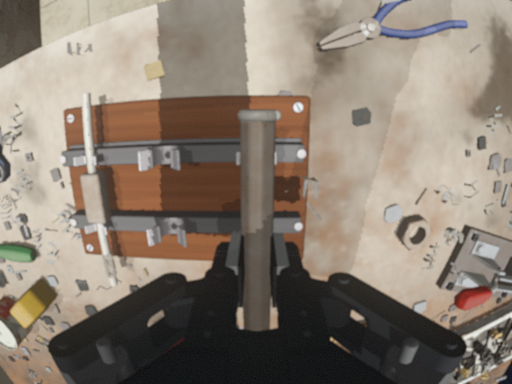

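View pics/s5.png

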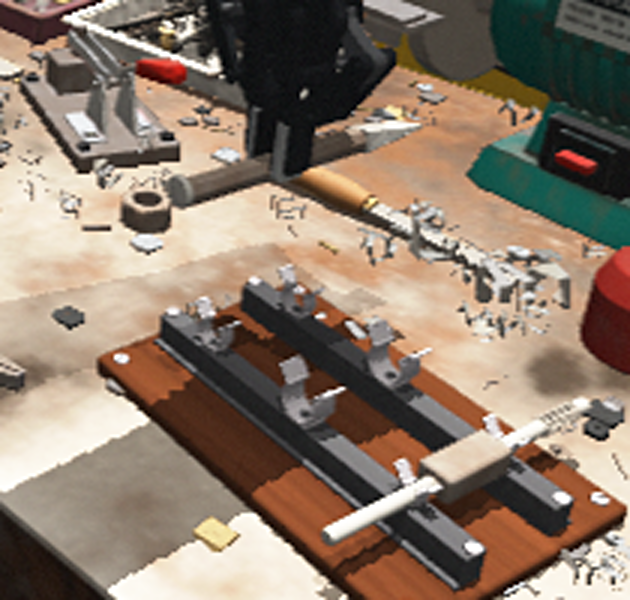

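```bash
python3 - <<'E'
import cv2
a=cv2.imread("pics/w5.png")
cv2.imwrite("pics/w5d.png",cv2.resize(a[85:285,55:325],None,fx=2.9,fy=2.9,interpolation=cv2.INTER_CUBIC))
E
```

```text
(no output)
```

View pics/w5d.png

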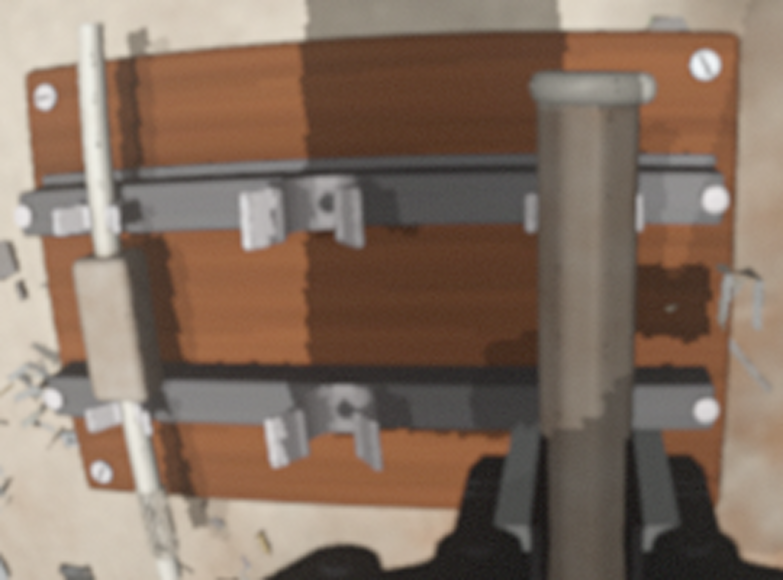

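```bash
cat > fitrack.py <<'E'
from h import *
np.set_printoptions(precision=4,suppress=True)
i=np.load("i5.npy",allow_pickle=True).item()
c=lambda u,v:((u+.5)/2.9+55-.5,(v+.5)/2.9+85-.5)
W=[onz("wrist",c(*q),.033,i) for q in[(714,199),(706,410),(23,215),(52,397)]]
print("rail screws",np.array(W),"centre",np.mean(W,0))
th,t,r=fit2([(-.034,.12),(.034,.12),(-.034,-.12),(.034,-.12)],W);print(th,t,r)
C=[onz("wrist",c(*q),.012,i) for q in[(738,33),(28,73),(92,488),(718,508)]]
print("board",fit2([(-.085,.128),(-.085,-.128),(.085,-.128),(.085,.128)],C))
for n,q,z in[("wide lo-x",(327,202),.034),("wide hi-x",(347,409),.034),("narrow tips",(585.5,212),.057),("wide tips lo",(302,215),.062)]: 
    w=onz("wrist",c(*q),z,i);print(n,w, np.array([[np.cos(th),np.sin(th)],[-np.sin(th),np.cos(th)]])@(w[:2]-t))
E
python3 fitrack.py
```

```text
rail screws [[ 0.4687 -0.0522  0.033 ]
 [ 0.5361 -0.0617  0.033 ]
 [ 0.435  -0.2828  0.033 ]
 [ 0.5019 -0.2933  0.033 ]] centre [ 0.4854 -0.1725  0.033 ]
-0.14607159312545823 [ 0.4854 -0.1725] [[-0.0005 -0.0034]
 [-0.0004 -0.003 ]
 [ 0.0007  0.0034]
 [ 0.0003  0.0029]]
board (np.float64(-0.14255391961738945), array([ 0.4852, -0.171 ]), array([[ 0.0012, -0.0031],
       [ 0.0025,  0.0025],
       [-0.0017,  0.0033],
       [-0.0019, -0.0027]]))
wide lo-x [ 0.4517 -0.1678  0.034 ] [-0.034  -0.0003]
wide hi-x [ 0.5191 -0.1768  0.034 ] [0.034  0.0006]
narrow tips [ 0.463  -0.0901  0.057 ] [-0.0342  0.0783]
wide tips lo [ 0.4507 -0.1664  0.062 ] [-0.0352  0.001 ]
```

Request:
send_rows --pt "-1.5 10 0 0 0 0" --pt "0 20 0 0 0 0" --pt "0 20 0 0 0 0" --pt "0 14 0 0 0 0" --pt "0 8 0 0 0 0" --pt "0 0 0 0 0 0" --pt "0 0 0 0 0 0"

```text
t: 6.5
eef_pos: [0.497, -0.0971, 0.0725]
ee_rot: [0.535, -0.535, -0.462, 0.462]
ft_force: [0.1, -0.5, -2.6]
width: 0.154
```

```bash
python3 - <<'E'
from h import *
a=manip.capture("wrist");cv2.imwrite("pics/w6.png",cv2.resize(a[60:360,100:420],None,fx=2,fy=2))
plan([.4965,-.0958,.039],-.146+np.pi/2)
s=manip.capture("scene");cv2.imwrite("pics/s6.png",cv2.resize(s[170:350,280:470],None,fx=4,fy=3.3,interpolation=cv2.INTER_CUBIC))
E
```

```text
t 6.55 pos [ 0.4975 -0.0972  0.0732] F [ 0.7 -0.2 -1.9] w 0.16 q [-0.15  0.44  0.28  2.1  -0.2   0.63  1.68]
shift in present axes mm [ 1.2 34.2  1.3] in goal axes [ 1.3 34.2  1.2] rotvec [ 0.0017 -0.0005  0.001 ]
```

View pics/w6.png

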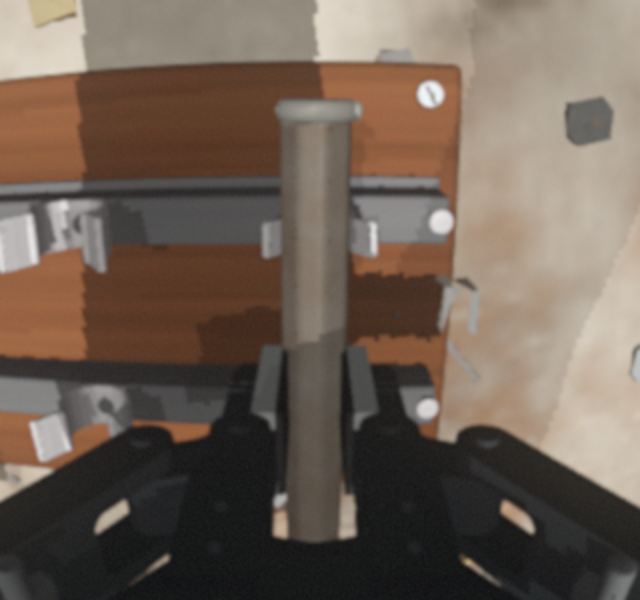

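View pics/s6.png

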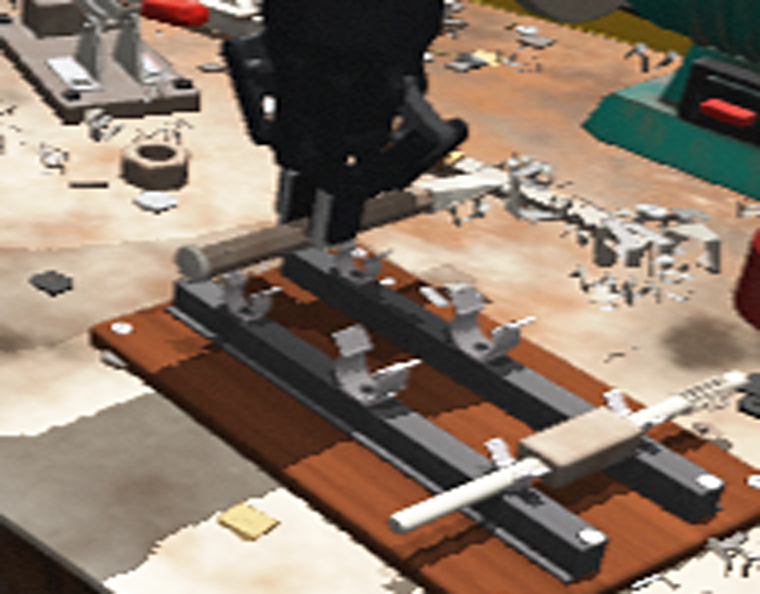

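Request:
send_rows --pt "1.2 5 1 0 0 0" --pt "0 6 0 0 0 0" --pt "0 6 0 0 0 0" --pt "0 4 0 0 0 0" --pt "0 4 0 0 0 0" --pt "0 0 0 0 0 0"

```text
t: 7.1
eef_pos: [0.4971, -0.0959, 0.0474]
ee_rot: [-0.535, 0.536, 0.463, -0.461]
ft_force: [2.4, 2.0, -6.5]
width: 0.157
```

Request:
send_rows --pt "0 3 0 0 0 0" --pt "0 3 0 0 0 0" --pt "0 3 0 0 0 0" --pt "0 0 0 0 0 0"

```text
t: 7.43
eef_pos: [0.4971, -0.0959, 0.0391]
ee_rot: [-0.535, 0.536, 0.463, -0.461]
ft_force: [0.3, 1.3, 4.9]
width: 0.153
```

Request:
send_rows --pt "0 2 0 0 0 0" --pt "0 1 0 0 0 0" --pt "0 0 0 0 0 0"

```text
t: 7.68
eef_pos: [0.4973, -0.0959, 0.0387]
ee_rot: [-0.535, 0.535, 0.463, -0.461]
ft_force: [-9.9, 3.6, 40.1]
width: 0.156
```

```bash
python3 - <<'E'
from h import *
a=manip.capture("wrist");cv2.imwrite("pics/w7.png",cv2.resize(a[60:360,100:420],None,fx=2,fy=2))
plan([.4965,-.0958,.039],-.146+np.pi/2)
s=manip.capture("scene");cv2.imwrite("pics/s7.png",cv2.resize(s[200:320,290:420],None,fx=5,fy=5,interpolation=cv2.INTER_CUBIC))
E
```

```text
t 7.73 pos [ 0.4973 -0.0959  0.0388] F [-9.7  4.  39.9] w 0.157 q [-0.13  0.5   0.25  2.11 -0.23  0.55  1.71]
shift in present axes mm [ 0.  -0.2  0.8] in goal axes [ 0.  -0.2  0.8] rotvec [ 0.0027 -0.0012  0.0028]
```

View pics/w7.png

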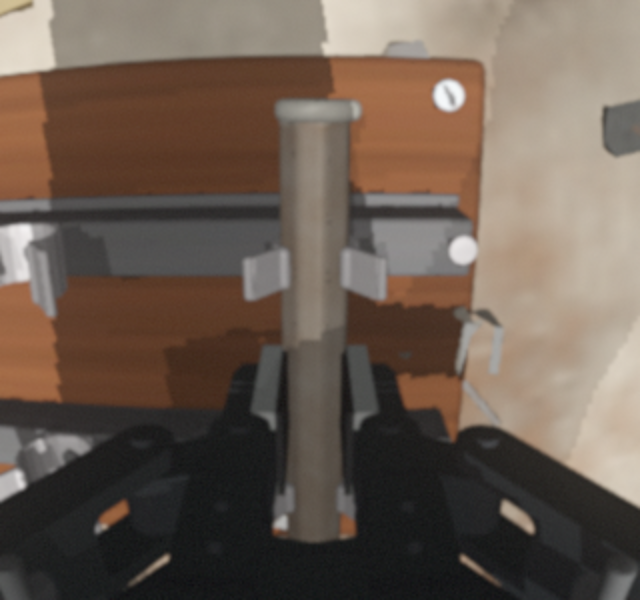

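View pics/s7.png

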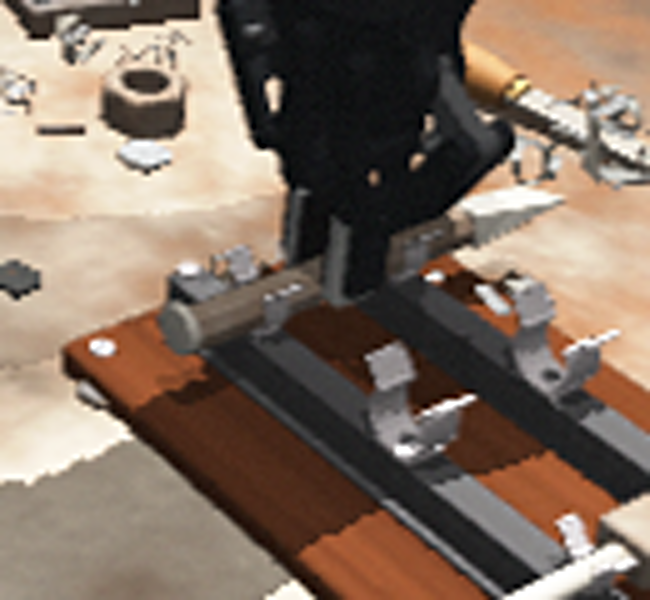

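Request:
send_rows --pt "0 -3 0 0 0 0" --pt "0 0 0 0 0 0"

```text
t: 7.95
eef_pos: [0.4971, -0.0958, 0.0392]
ee_rot: [-0.535, 0.536, 0.463, -0.461]
ft_force: [0.1, 2.3, 6.1]
width: 0.15
```

Request:
send_rows --pt "0 0 0 0 0 0" --pt "0 0 0 0 0 0" --pt "0 0 0 0 0 0" --pt "0 0 0 0 0 0" --pt "0 -10 0 0 0 0" --pt "0 -20 0 0 0 0" --pt "0 -30 0 0 0 0" --pt "0 -30 0 0 0 0" --hand 0.3

```text
t: 8.62
eef_pos: [0.4953, -0.0964, 0.1298]
ee_rot: [0.536, -0.535, -0.462, 0.462]
ft_force: [0.9, -0.1, -0.3]
width: 0.7
```

Request:
send_rows --pt "0 -30 0 0 0 0" --pt "0 -10 0 0 0 0" --pt "0 0 0 0 0 0" --hand 0

```text
t: 8.87
eef_pos: [0.4981, -0.0965, 0.172]
ee_rot: [-0.534, 0.537, 0.464, -0.46]
ft_force: [-0.2, -0.4, 0.3]
width: 1.0
```

```bash
python3 - <<'E'
from h import *
plan([.451,.388,.12],.2695+np.pi/2)
i=manip.camera_info("wrist");np.save("i8.npy",i,allow_pickle=True)
a=manip.capture("wrist");cv2.imwrite("pics/w8.png",a)
s=manip.capture("scene");cv2.imwrite("pics/s8.png",s);cv2.imwrite("pics/s8c.png",cv2.resize(s[200:320,290:420],None,fx=5,fy=5,interpolation=cv2.INTER_CUBIC))
E
```

```text
t 8.87 pos [ 0.4981 -0.0965  0.172 ] F [-0.2 -0.4  0.3] w 1.0 q [-0.21  0.28  0.34  2.03 -0.12  0.84  1.61]
shift in present axes mm [472.3  52.1 118. ] in goal axes [479.6  52.  -83.7] rotvec [ 7.400e-03 -4.167e-01  4.000e-04]
```

View pics/w8.png

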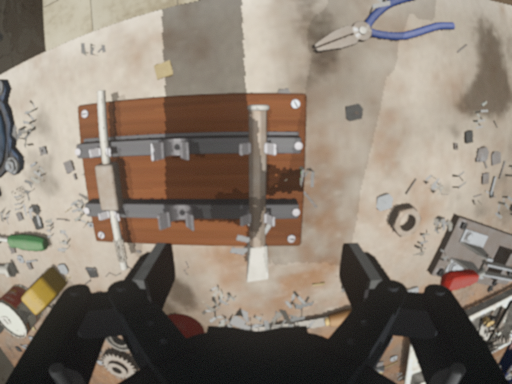

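View pics/s8c.png

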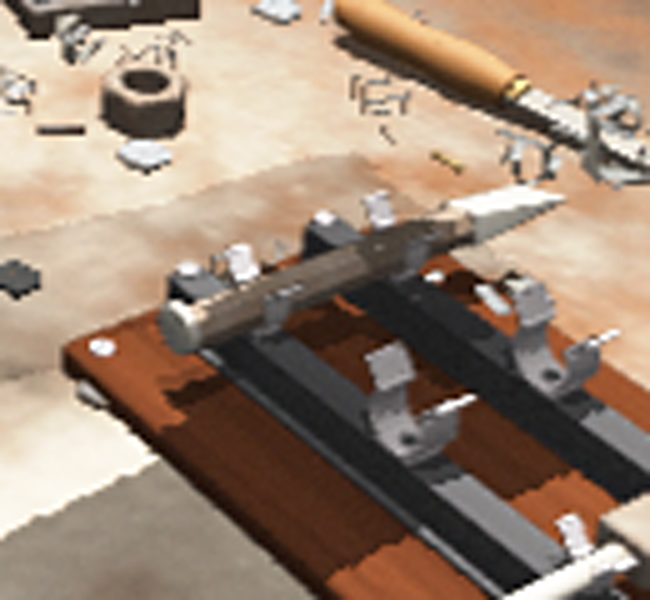

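Request:
send_rows --pt "0 0 0 0.007 -0.104 0" --pt "0 0 0 0 -0.104 0" --pt "0 0 0 0 -0.104 0" --pt "0 0 0 0 -0.104 0" --pt "15 0 -2.5 0 0 0" --pt "25 0 -4 0 0 0" --pt "32 0 -6 0 0 0" --pt "32 0 -6 0 0 0"

```text
t: 9.63
eef_pos: [0.4848, 0.0093, 0.1672]
ee_rot: [0.432, -0.426, -0.56, 0.564]
ft_force: [-0.0, 0.2, -0.4]
width: 0.996
```

Request:
send_rows --pt "32 0 -6 0 0 0" --pt "32 0 -6 0 0 0" --pt "32 0 -6 0 0 0" --pt "32 0 -6 0 0 0" --pt "32 0 -6 0 0 0" --pt "32 0 -6 0 0 0" --pt "32 0 -6 0 0 0" --pt "32 0 -6 0 0 0"

```text
t: 10.3
eef_pos: [0.463, 0.2694, 0.1674]
ee_rot: [0.431, -0.426, -0.56, 0.565]
ft_force: [0.2, 0.1, 0.4]
width: 1.001
```

Request:
send_rows --pt "32 0 -6 0 0 0" --pt "32 0 -5 0 0 0" --pt "25 0 -4 0 0 0" --pt "15 0 -2 0 0 0" --pt "15 10 0 0 0 0" --pt "0 10 0 0 0 0" --pt "0 0 0 0 0 0" --pt "0 0 0 0 0 0"

```text
t: 10.97
eef_pos: [0.4491, 0.385, 0.148]
ee_rot: [0.431, -0.427, -0.56, 0.564]
ft_force: [-0.1, -0.6, 0.2]
width: 1.001
```

```bash
python3 - <<'E'
from h import *
plan([.451,.388,.006],.2695+np.pi/2)
i=manip.camera_info("wrist");np.save("i9.npy",i,allow_pickle=True)
a=manip.capture("wrist");cv2.imwrite("pics/w9.png",cv2.resize(a[40:340,130:400],None,fx=2.5,fy=2,interpolation=cv2.INTER_CUBIC))
E
```

```text
t 10.97 pos [0.4491 0.385  0.148 ] F [-0.1 -0.6  0.2] w 1.001 q [-0.85  0.43  0.05  1.84 -0.03  0.88  1.05]
shift in present axes mm [  2.4 141.9  -3.8] in goal axes [  2.4 142.   -2.7] rotvec [-0.0082 -0.0024 -0.0001]
```

View pics/w9.png

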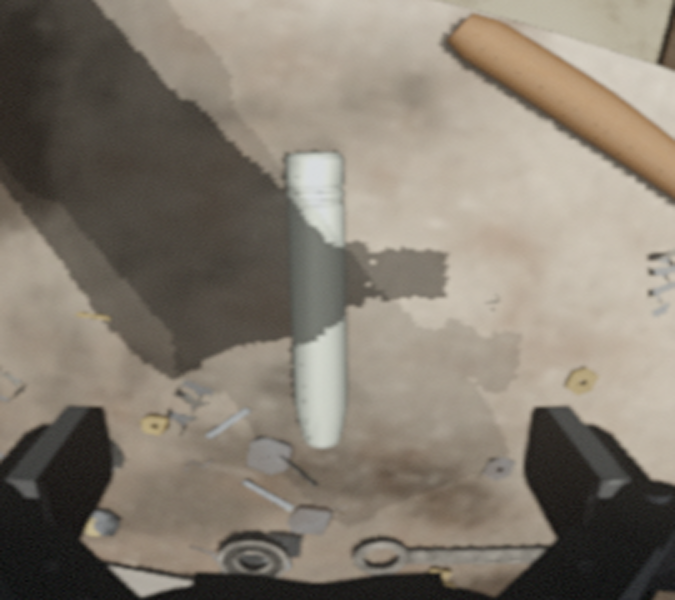

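```bash
python3 - <<'E'
from h import *
np.set_printoptions(precision=4,suppress=True)
i=np.load("i9.npy",allow_pickle=True).item();o,p,R=tool()
T=onz("wrist",(316/2.5+130-.3,152/2+40),.013,i);N=onz("wrist",(323/2.5+130-.3,447/2+40),.009,i)
print(T,N,np.linalg.norm(T-N),"yaw",np.arctan2(*(N-T)[1::-1]))
for w in(T,N,T+(N-T)*66/150,):print(w,R.inv().apply(w-p)*1000)
E
```

```text
[0.3863 0.3674 0.013 ] [0.5353 0.4114 0.009 ] 0.15544842865155015 yaw 0.2871244284950262
[0.3863 0.3674 0.013 ] [ -0.7148 136.2898  64.9282]
[0.5353 0.4114 0.009 ] [  2.4663 139.2477 -90.4595]
[0.4518 0.3867 0.0112] [  0.6849 137.5912  -3.4424]
```

Request:
send_rows --pt "0 10 -3 -0.008 -0.018 0" --pt "0 25 0 0 0 0" --pt "0 30 0 0 0 0" --pt "0 30 0 0 0 0" --pt "0 20 0 0 0 0" --pt "0 12 0 0 0 0" --pt "0 5 0 0 0 0" --pt "0 0 0 0 0 0"

```text
t: 11.68
eef_pos: [0.4526, 0.3881, 0.0173]
ee_rot: [-0.424, 0.424, 0.567, -0.565]
ft_force: [-0.3, 0.0, 0.4]
width: 0.995
```

```bash
python3 - <<'E'
from h import *
plan([.4505,.388,.005],.287+np.pi/2)
a=manip.capture("wrist");cv2.imwrite("pics/w10.png",a)
E
```

```text
t 11.68 pos [0.4526 0.3881 0.0173] F [-0.3  0.   0.4] w 0.995 q [-0.83  0.62  0.03  1.9  -0.03  0.62  1.07]
shift in present axes mm [ 0.5 12.3  2. ] in goal axes [ 0.5 12.3  2. ] rotvec [ 0.0022 -0.001   0.002 ]
```

View pics/w10.png

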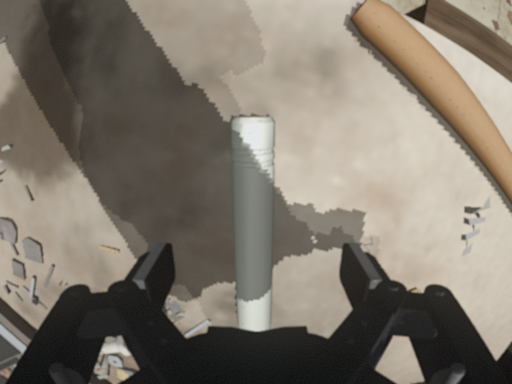

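Request:
send_rows --pt "-1 6 0 0 0 0" --pt "0 5 0 0 0 0" --pt "0 1 0 0 0 0" --pt "0 0 0 0 0 0"

```text
t: 12.07
eef_pos: [0.4525, 0.3881, 0.0057]
ee_rot: [-0.424, 0.423, 0.568, -0.565]
ft_force: [0.2, 1.0, -0.4]
width: 0.998
```

Request:
send_rows --pt "0 0 0 0 0 0" --pt "0 0 0 0 0 0" --pt "0 0 0 0 0 0" --pt "0 0 0 0 0 0" --pt "0 0 0 0 0 0" --pt "0 0 0 0 0 0" --pt "0 0 0 0 0 0" --pt "0 0 0 0 0 0" --hand 1 --grip_force 80

```text
t: 12.73
eef_pos: [0.4527, 0.3882, 0.0061]
ee_rot: [-0.424, 0.423, 0.568, -0.565]
ft_force: [-1.0, -2.1, 5.7]
width: 0.221
```

Request:
send_rows --pt "0 0 0 0 0 0" --pt "0 -10 0 0 0 0" --pt "0 -25 0 0 0 0" --pt "0 -35 0 0 0 0" --pt "0 -35 0 0 0 0" --pt "0 -25 0 0 0 0" --pt "0 -10 0 0 0 0" --pt "0 0 0 0 0 0"

```text
t: 13.4
eef_pos: [0.4535, 0.3888, 0.1485]
ee_rot: [-0.423, 0.423, 0.57, -0.563]
ft_force: [0.5, -0.2, -1.9]
width: 0.221
```

```bash
python3 - <<'E'
from h import *
plan([.4852,-.173,.145],-.146+np.pi/2)
i=manip.camera_info("wrist");np.save("i11.npy",i,allow_pickle=True)
a=manip.capture("wrist");cv2.imwrite("pics/w11.png",a)
s=manip.capture("scene");cv2.imwrite("pics/s11.png",cv2.resize(s[60:260,100:300],None,fx=3,fy=3,interpolation=cv2.INTER_CUBIC))
E
```

```text
t 13.4 pos [0.4535 0.3888 0.1485] F [ 0.5 -0.2 -1.9] w 0.221 q [-0.85  0.43  0.04  1.83 -0.02  0.86  1.07]
shift in present axes mm [-5.478e+02 -4.000e-01  1.286e+02] in goal axes [-551.2    3.5 -113.1] rotvec [0.0061 0.433  0.0069]
```

View pics/w11.png

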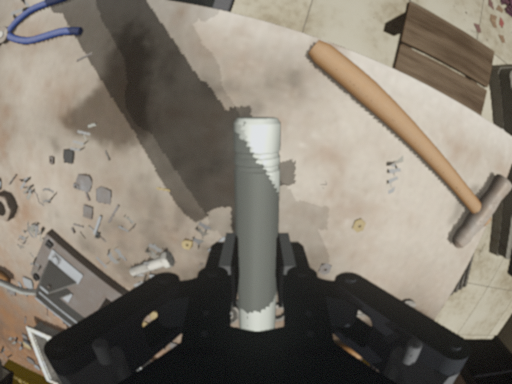

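View pics/s11.png

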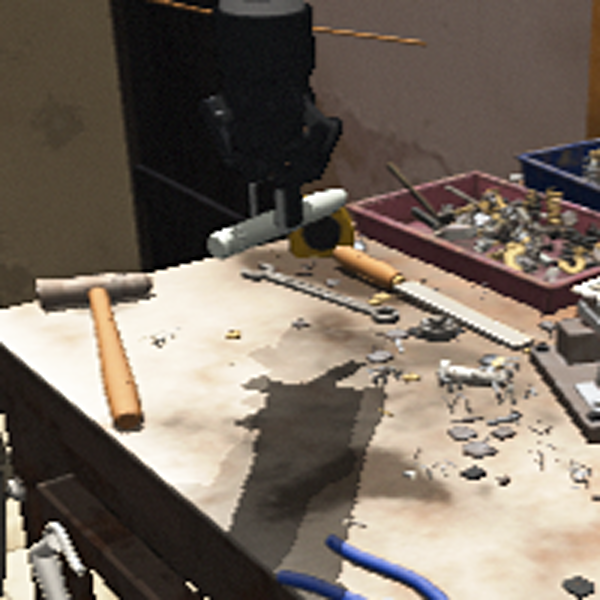

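```bash
python3 - <<'E'
from h import *
o,p,R=tool();i=np.load("i11.npy",allow_pickle=True).item()
for q in[(258,117.5),(257,200)]:
    w=onz("wrist",q,p[2]+.006,i);print(R.inv().apply(w-p)*1000)
E
```

```text
[ 1.84616394 -6.1109006  66.89709127]
[ 1.42559791 -6.04248929 26.56698977]
```

Request:
send_rows --pt "0 0 0 0.006 0.108 0.007" --pt "0 0 0 0 0.108 0" --pt "0 0 0 0 0.108 0" --pt "0 0 0 0 0.109 0" --pt "-15 0 -3 0 0 0" --pt "-25 0 -5 0 0 0" --pt "-32 0 -6.5 0 0 0" --pt "-32 0 -6.5 0 0 0"

```text
t: 14.17
eef_pos: [0.4566, 0.2793, 0.1441]
ee_rot: [-0.533, 0.535, 0.46, -0.466]
ft_force: [0.3, -1.1, -1.3]
width: 0.22
```

Request:
send_rows --pt "-32 0 -6.5 0 0 0" --pt "-32 0 -6.5 0 0 0" --pt "-32 0 -6.5 0 0 0" --pt "-32 0 -6.5 0 0 0" --pt "-32 0 -6.5 0 0 0" --pt "-32 0 -6.5 0 0 0" --pt "-32 0 -6.5 0 0 0" --pt "-32 0 -6.5 0 0 0"

```text
t: 14.83
eef_pos: [0.4702, 0.0182, 0.1459]
ee_rot: [-0.534, 0.535, 0.46, -0.466]
ft_force: [1.8, -0.1, -2.0]
width: 0.227
```

Request:
send_rows --pt "-32 0 -6.5 0 0 0" --pt "-32 0 -6.5 0 0 0" --pt "-32 0 -6.5 0 0 0" --pt "-32 0 -6.5 0 0 0" --pt "-25 0 -5 0 0 0" --pt "-15 0 -3 0 0 0" --pt "-8 0 -2 0 0 0" --pt "0 0 0 0 0 0"

```text
t: 15.5
eef_pos: [0.4807, -0.1606, 0.147]
ee_rot: [-0.535, 0.536, 0.459, -0.464]
ft_force: [-0.4, -0.1, -2.1]
width: 0.222
```

```bash
python3 - <<'E'
from h import *
plan([.4852,-.173,.075],-.146+np.pi/2)
E
```

```text
t 15.5 pos [ 0.4807 -0.1606  0.147 ] F [-0.4 -0.1 -2.1] w 0.222 q [-0.09  0.32  0.35  2.05 -0.14  0.8   1.76]
shift in present axes mm [-11.1  72.1  -6.6] in goal axes [-11.6  72.   -6.3] rotvec [-0.0039 -0.0018 -0.006 ]
```

Request:
send_rows --pt "-6 0 -3 -0.004 -0.002 -0.006" --pt "-6 12 -3 0 0 0" --pt "0 18 0 0 0 0" --pt "0 18 0 0 0 0" --pt "0 10 0 0 0 0" --pt "0 5 0 0 0 0" --pt "0 0 0 0 0 0" --pt "0 0 0 0 0 0"

```text
t: 16.17
eef_pos: [0.4868, -0.171, 0.0852]
ee_rot: [-0.534, 0.535, 0.464, -0.462]
ft_force: [-0.2, 0.1, -0.6]
width: 0.224
```

```bash
python3 - <<'E'
from h import *
plan([.4858,-.1731,.040],-.146+np.pi/2)
a=manip.capture("wrist");cv2.imwrite("pics/w12.png",cv2.resize(a[60:360,100:420],None,fx=2,fy=2))
s=manip.capture("scene");cv2.imwrite("pics/s12.png",cv2.resize(s[180:360,280:470],None,fx=4,fy=3.3,interpolation=cv2.INTER_CUBIC))
E
```

```text
t 16.17 pos [ 0.4868 -0.171   0.0852] F [-0.2  0.1 -0.6] w 0.224 q [-0.03  0.43  0.31  2.07 -0.21  0.66  1.84]
shift in present axes mm [-2.2 45.2  0.8] in goal axes [-2.2 45.2  0.7] rotvec [0.0024 0.0028 0.0011]
```

View pics/w12.png

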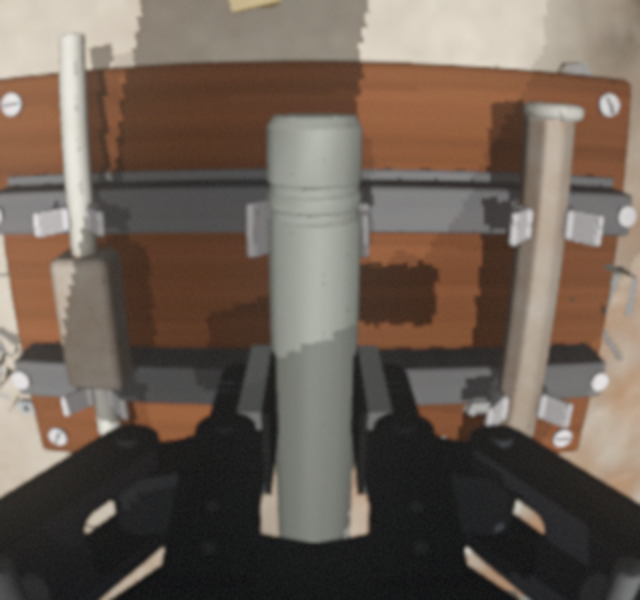

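View pics/s12.png

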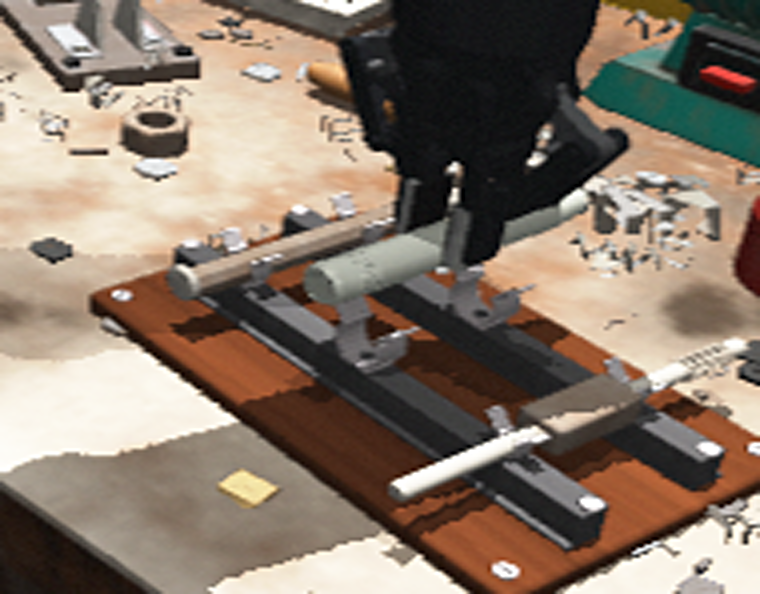

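Request:
send_rows --pt "-2.2 7 0.7 0.002 0.003 0.001" --pt "0 5 0 0 0 0" --pt "0 0 0 0 0 0" --pt "0 0 0 0 0 0"

```text
t: 16.6
eef_pos: [0.4853, -0.1732, 0.0729]
ee_rot: [0.535, -0.535, -0.462, 0.462]
ft_force: [-0.0, 1.1, -2.3]
width: 0.222
```

```bash
python3 - <<'E'
from h import *
plan([.4858,-.1731,.040],-.146+np.pi/2)
a=manip.capture("wrist");cv2.imwrite("pics/w13.png",cv2.resize(a[60:360,100:420],None,fx=2,fy=2))
E
```

```text
t 16.6 pos [ 0.4853 -0.1732  0.0729] F [-0.   1.1 -2.3] w 0.222 q [-0.02  0.45  0.3   2.08 -0.22  0.64  1.85]
shift in present axes mm [ 0.2 32.9 -0.5] in goal axes [ 0.2 32.9 -0.5] rotvec [-0.0004 -0.0009  0.0001]
```

View pics/w13.png

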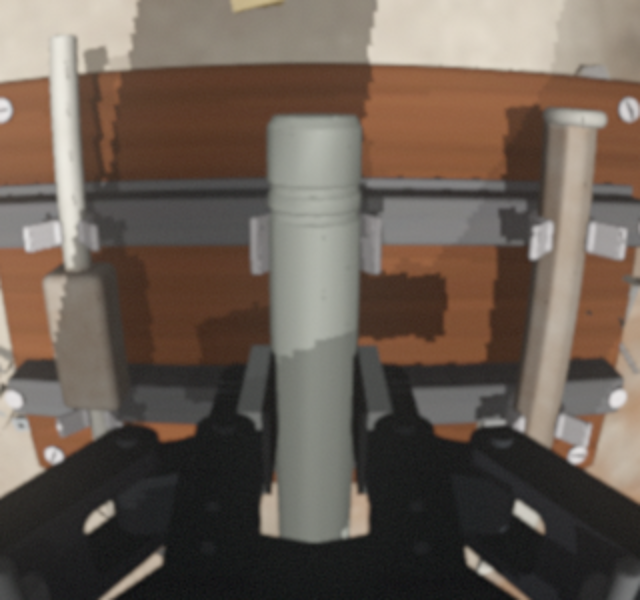

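Request:
send_rows --pt "0 6 0 0 0 0" --pt "0 6 0 0 0 0" --pt "0 5 0 0 0 0" --pt "0 4 0 0 0 0" --pt "0 4 0 0 0 0" --pt "0 3 0 0 0 0" --pt "0 0 0 0 0 0"

```text
t: 17.23
eef_pos: [0.4868, -0.1732, 0.045]
ee_rot: [-0.535, 0.536, 0.463, -0.461]
ft_force: [3.9, 0.2, -4.1]
width: 0.223
```

Request:
send_rows --pt "0 3 0 0 0 0" --pt "0 2 0 0 0 0" --pt "0 0 0 0 0 0"

```text
t: 17.48
eef_pos: [0.4862, -0.1731, 0.04]
ee_rot: [-0.535, 0.536, 0.462, -0.462]
ft_force: [2.2, 1.1, 0.1]
width: 0.224
```

Request:
send_rows --pt "0 1 0 0 0 0" --pt "0 1 0 0 0 0" --pt "0 0 0 0 0 0"

```text
t: 17.73
eef_pos: [0.4862, -0.1731, 0.0398]
ee_rot: [-0.535, 0.535, 0.463, -0.461]
ft_force: [-3.8, 2.1, 23.0]
width: 0.227
```

Request:
send_rows --pt "0 -2 0 0 0 0" --pt "0 0 0 0 0 0"

```text
t: 17.9
eef_pos: [0.4861, -0.173, 0.04]
ee_rot: [-0.535, 0.536, 0.462, -0.462]
ft_force: [3.5, 0.5, -1.1]
width: 0.226
```

Request:
send_rows --pt "0 0 0 0 0 0" --pt "0 0 0 0 0 0" --pt "0 0 0 0 0 0" --pt "0 0 0 0 0 0" --pt "0 -10 0 0 0 0" --pt "0 -20 0 0 0 0" --pt "0 -30 0 0 0 0" --pt "0 -30 0 0 0 0" --hand 0.35

```text
t: 18.57
eef_pos: [0.4846, -0.1733, 0.1313]
ee_rot: [0.536, -0.535, -0.461, 0.462]
ft_force: [0.3, 0.2, 0.5]
width: 0.65
```

Request:
send_rows --pt "0 -30 0 0 0 0" --pt "0 -20 0 0 0 0" --pt "0 0 0 0 0 0" --pt "0 0 0 0 0 0"

```text
t: 18.9
eef_pos: [0.4861, -0.1735, 0.1818]
ee_rot: [-0.535, 0.536, 0.463, -0.461]
ft_force: [0.1, 0.1, -0.6]
width: 0.649
```

```bash
python3 - <<'E'
from h import *
i=manip.camera_info("wrist");np.save("i14.npy",i,allow_pickle=True)
a=manip.capture("wrist");cv2.imwrite("pics/w14.png",a);cv2.imwrite("pics/w14c.png",cv2.resize(a[70:320,130:410],None,fx=2.6,fy=2.4,interpolation=cv2.INTER_CUBIC))
s=manip.capture("scene");cv2.imwrite("pics/s14.png",cv2.resize(s[220:370,290:490],None,fx=4,fy=4,interpolation=cv2.INTER_CUBIC))
E
```

```text
(no output)
```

View pics/w14c.png

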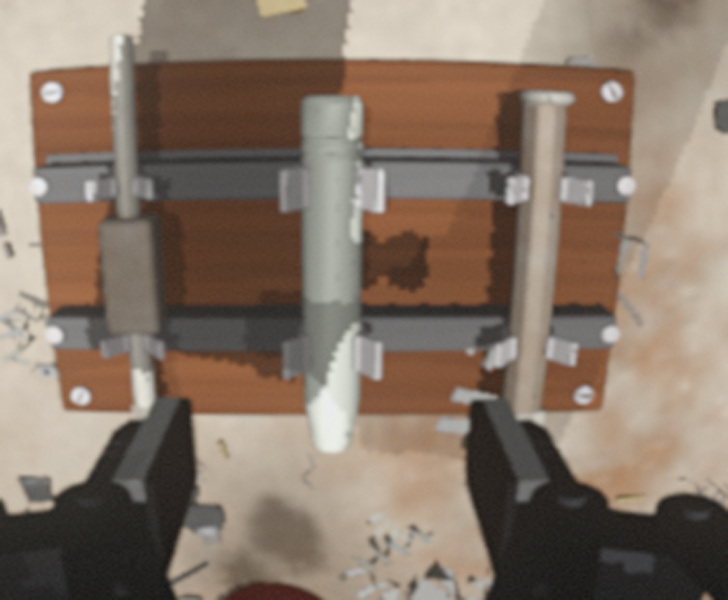

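View pics/s14.png

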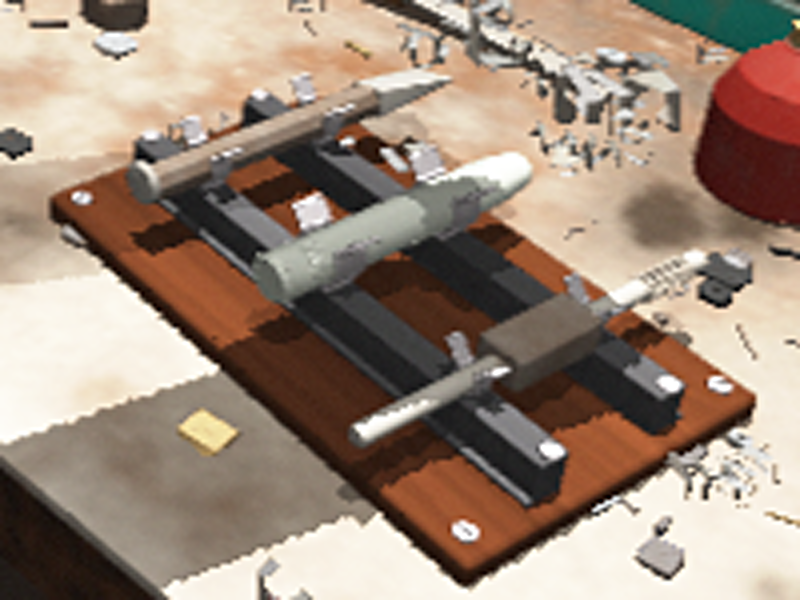

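```bash
python3 - <<'E'
from h import *
i=np.load("i14.npy",allow_pickle=True).item()
c=lambda u,v:((u+.5)/2.6+130-.5,(v+.5)/2.4+70-.5)
th=-.146;R=np.array([[np.cos(th),np.sin(th)],[-np.sin(th),np.cos(th)]])
for n,q,z in[("drift tail",(332,98),.048),("drift nose",(332,451),.042),("chisel head",(547,95),.044),("narrow clip",(549,190),.057),("narrow far",(532,352),.057),("wide",(332,190),.062),("wide far",(332,357),.062)]:
    print(n,R@(onz("wrist",c(*q),z,i)[:2]-[.4857,-.1731])*1000)
print(manip.observe()["t"],manip.sign_off())
E
```

```text
drift tail [-68.31756981   0.3344915 ]
drift nose [85.9087389   0.45841156]
chisel head [-71.47609624  79.03984112]
narrow clip [-34.98299461  77.76400027]
narrow far [32.09988543 76.36995115]
wide [-34.66012774   0.3204995 ]
wide far [31.6495459   0.36755665]
the job is handed in; nothing more can be done
19.0 None
```

I put both tools away in the rack and handed the job in at about 19 s of the 67 s allowed. I pressed the chisel into the narrow clips first, then the drift into the wide ones. Each one went down to a hard stop, with about 40 N measured at the wrist for the chisel and 23 N for the drift. The wrist force stayed below its 120 N limit in every reading.

- **Position:** In the last pictures the clip lips close over both tools, and the gripper was clear above the rack. The ends lie within about 2.5 mm of a centred position. The chisel head is at -71.5 mm (ideal -72). The drift tail is at -68 mm (ideal -66) and its nose is at +86 mm (ideal +84).
- **Disagreement:** The top and wrist cameras differed by about 5 mm in y on where the tools lay on the bench. I resolved this by measuring the rack and the held tool together in the wrist camera.

No check failed.

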